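Change the plate in the laser-marking fixture by its edges

TASK

Change over the plate in the marking fixture: lift the marked plate out and set it down gently, fully seated, in the empty cradle; then seat the plain blank in the fixture in its place, and swing the hold-down frame over it and press until it snaps fully shut past the catch. Hold both plates by their edges only and let nothing touch their faces, do not drop them, and leave everything else where it is.

Things in the scene. Friction and masses are not known exactly. Their poses are not given: they have to be found in the camera images.
- fixture: dark steel marking fixture fixed to the bench, base 203 x 96 x 15 mm (x -108 to +95), the one with a hinged frame. Origin at table height under the middle of its nest, z up. The hinge runs along y at x +84, height 69 mm; a catch post stands at x -86 to -103, y +17 to +43, 88 mm high
- fixture_nest (a point): where the middle of a seated plate's underside rests: 55 mm above the fixture's origin, same axes. Plates lie level on two end ledges, long side along x. Eight 10 mm pins with conical tips leave about 2 mm play: at x +-62, y +-16 past its ends and x +-42, y +-37 beside its long sides; tips 13 mm above the ledges. Free for fingers beside the middle of its long sides
- frame (a joint): hinge angle of the fixture's hold-down frame: 0 shut (level over the nest), 1.6 to 2.0 standing open at the fixture's +x side; the axis is the fixture's +y. Stiff: it stays where it is left. A sprung catch stops it at about 0.09; some 10 to 15 N on the tab snaps it past
- frame_hinge (a point): on the hinge axis, middle of the frame's rear edge; local -x points along the frame to its tab, local z is the normal of its outer (upper when shut) surface
- frame_tab (a point): middle of the black press tab (28 x 52 x 8 mm) on the frame's free end, on its outer (upper when shut) surface: 170 mm from the hinge, 16 mm to -y of the middle. The frame is steel, 92 mm wide, 8 mm thick (local z 0 to 8 mm), window 104 x 68 mm; four pads inside hold the plate by its short-end rims
- marked: aluminium plate 110 mm (x) x 60 mm (y), rim 5 mm thick, about 0.1 kg; origin at the centre of the rim's underside. Its faces (see marked_face) stand 0.5 mm proud; the finished one: dark border, squares and bars marked on top. Starts seated in the fixture
- blank: aluminium plate 110 mm (x) x 60 mm (y), rim 5 mm thick, about 0.1 kg; origin at the centre of the rim's underside. Its faces (see blank_face) stand 0.5 mm proud; the unmarked one, faces plain. Starts in one of the cradles
- marked_face: the two large faces of the marked plate, 92 x 52 mm, top and bottom, set in 9 mm from the short edges and 4 mm from the long edges; fixed to the plate, same origin and axes. Nothing may touch them
- blank_face: the two large faces of the blank plate, 92 x 52 mm, top and bottom, set in 9 mm from the short edges and 4 mm from the long edges; fixed to the plate, same origin and axes. Nothing may touch them
- bezel: aluminium window bezel, a bare rectangular frame 110 x 60 x 5 mm with an 82 x 34 mm opening; lies in the third cradle and stays there; origin at the centre of its underside
- cradle_a: cradle fixed to the bench that holds the plain blank at the start: base 160 x 92 x 10 mm. Origin at table height under its middle, z up; ledge tops (plate undersides) 35 mm above it. Its ledges and pins are laid out as in the fixture's nest; no frame
- cradle_b: the cradle that is empty at the start; same make and sizes as cradle_a, ledge tops 35 mm above its origin
- cradle_c: the cradle that holds the bezel; same make and sizes as cradle_a
- cleaner: slim white bottle with black cap, 30 mm diameter, 120 mm tall, stands upright; origin under its centre. Bystander
- bar_end: steel round bar offcut, 24 mm diameter, 75 mm tall, stands upright; origin under its centre. Bystander
- set_pin: dark steel headed setting pin, 26 mm diameter, 70 mm tall, stands upright; origin under its centre. Bystander
- driver: screwdriver lying flat, 180 mm long along its x; origin under its middle. Bystander
- spanner: spanner lying flat, 170 mm long along its x; origin under its middle. Bystander
- bracket: black angle bracket, 70 x 60 mm foot, 56 mm tall; origin under its centre. Bystander
- vblock: dark steel block 60 x 50 x 45 mm; origin under its centre. Bystander
- jar: glass jar, 60 mm diameter, 80 mm tall; origin under its centre. Bystander
Mind the look-alikes: they are no part of the job. What is shaped like the blank but blue or purple is not meant.

How it is judged:
By the outcome, as a careful person would: the job done as asked, in the order asked, and still so for the second after the job is handed in, with the robot touching nothing.
It also fails if it takes over 72 s, if anything falls off the work surface, if the arm or the gripper's body presses on something with over 40 N, if the wrist force passes 120 N, or if a joint passes its speed limit or range.

ROBOT

A 7-joint arm with a two-finger parallel gripper is mounted at the origin on the work surface. World frame = base frame: x ahead of the robot, y to its left, z up, the work surface at z = 0. Lengths are in mm, angles in degrees, forces in N, time in s.
With the tool pointing down it reaches from about 400 to 925 mm from the base axis. Payload 5.6 kg.
Tool frame: the origin (TCP) lies midway between the tips of the shut fingers; the grasp point (between the pads) lies 19 mm behind it; z points along the fingers, x is the direction in which the jaws open and shut, and the axes are right-handed (so a half turn about z gives the same grasp; the last joint's range is limited). The gripper opens to 85 mm and grips with 20 to 120 N. Pads are 22 mm wide; open, the fingers measure 114 mm over their backs; the gripper's body (76 mm by 85 mm) begins 54 mm behind the grasp point. The pads swing forward as they close: fully open they stand 13 mm farther back than shut.
Start: joints at [70.989, 26.786, -0.665, 91.828, 0.344, 61.387, -3.226], TCP at [185.08, -623.1, 231.29] pointing down, gripper open.
Joint ranges: [-144.91, 144.91], [-17.63, 115.5], [-89.93, 88.59], [15.96, 139.68], [-74.01, 254.01], [8.47, 105.57], [-167.45, 167.45]. Speed limits (degrees/s): [147.25, 147.25, 180, 180, 180, 180, 180].

INTERFACE

Orientations are given as a 3x3 rotation matrix whose columns are the frame's x, y, z axes.
In Python, from rig import env gives the robot as it stands.
- The arm moves only by the tool drive_tool, never from a script. Its argument "steps" is a list of rows, each a list of 5 numbers: the shift along the tool's x, y, z in mm, then the turn about the tool's z in degrees, then the finger opening in mm, from 0 to 85.4. In form: [[dx, dy, dz, spin, gripper], ...]. A call has 1 to 20 rows; each row shifts and turns the pose as measured when the row begins, along the tool's axes as they then stand; what a row does not reach is not made up. A row lasts 1/8 s, in which the tool goes at most 62.5 mm and 10.7 degrees, less where a joint would pass 70% of its speed; a pose out of reach is approached as far as the arm can. A call is refused whole if a number of a shift passes 62.5 or a number of a turn 10.7, either way. A call with a gripper value outside its range is refused whole. The fingers move at their own pace and stop on an object; "force" is the grip in N (left out, the last holds). Time passes only in rows, so rows that do not move let the fingers close. It gives the time, the measured TCP pose, the force and the opening at its end, in the units of the state.
- env.state(): the state, without advancing time (a new reading comes with each control period).
- env.get_image(name): name is "scene" or "side" or "wrist"; returns a dict with "frame" (400x640x3 uint8, blue, green, red), "mtx" (3x3 intrinsics, pixels), "rvec" (rotation vector, rad) and "tvec" (3), from world to camera coordinates, as OpenCV has them; the wrist camera has in their place "T_tool_cam" (4x4, takes a point from camera to tool coordinates, whose origin is the TCP and whose axes are the tool frame's). Camera axes: x right, y down, z forward; pixel columns grow to the right and rows downward; lengths in mm; the calibration is good to about 2 mm. A picture is of the moment at which its call begins: read the wrist's pose just before it. There is no depth.
- env.finish_job(): hands the job in, once; it reports no verdict.
Trained networks look in a picture, given as the dict that the camera call returned (one of the last four; its "shot" number tells which), for a name from the list of things; names that differ only in an ending like _2 or _b are one class to them, and where a whole thing is asked for, a point or a joint stands for the part that bears it (a point fixed in the world has none). Each returns a list of dicts, best first, with "score" (0 to 1); they miss things now and then, are a little off and sometimes report something else, mostly with a low value. They report only what shows in the picture. A call takes as long as a camera call. They do not tell look-alikes from the thing itself.
- env.cut_out(picture, name): "region" (400x640 bool, what is visible of it) and "bbox" ([left, top, right, bottom] as shares, 0 to 1, of the picture: columns of its width, rows of its height, round what is visible of it).
- env.place_of(picture, name): "location" ([column, row] as shares, 0 to 1, of the picture: columns of its width, rows of its height: a listed point, or the origin of a listed thing).
The state is a dict: "t": time; "joints": joint angles; "joint_velocities": joint speeds; "effort": joint torques, N m; "ee_pos": TCP position; "orientation": TCP orientation; "wrist_force": force on the tool from outside, world axes, zero at the start; "moment": the same for the moment, N m; "width": finger opening in mm.
Only numpy, scipy, OpenCV 4.12 (cv2) and the standard library are available. Lean on these libraries where they do the work, as an engineer would, in place of code of your own. Each camera call takes 0.05 s, during which the arm holds its last target. There are 200 camera calls.

## Working session

There is one attempt and no reset: what is moved stays moved. The work goes in short steps, Python scripts to look and compute and a tool call to move; the robot and the scene stay as the last step left them, time stands still between calls to the robot, and variables do not carry over. Pictures are saved under pics/ and viewed, about 8 in all and at most 12, crops included, and the job is handed in when it is done.

Besides the shell and the picture viewer there is one more tool, called by a JSON object that holds its "op" and its "data", one argument or row to a line. drive_tool: Moves the arm, as the interface text tells. Its arguments: {"type":"object","properties":{"steps":{"type":"array","items":{"type":"array","items":{"type":"number"}}},"force":{"type":"number"}},"required":["steps"]}

```bash
ls; mkdir -p pics
cat > h.py <<'E'
import numpy as np, cv2
from rig import env
def cam(p):
    """world->cam R,t"""
    if 'T_tool_cam' in p:
        s=p['st']; T=np.eye(4); T[:3,:3]=np.array(s['orientation']); T[:3,3]=s['ee_pos']
        W=np.linalg.inv(T@np.array(p['T_tool_cam'])); return W[:3,:3],W[:3,3]
    return cv2.Rodrigues(np.array(p['rvec'],float))[0],np.array(p['tvec'],float).ravel()
def shot(n):
    s=env.state(); p=env.get_image(n); p['st']=s; return p
def ray(p,uv):
    R,t=cam(p); d=R.T@np.linalg.inv(np.array(p['mtx']))@np.array([uv[0],uv[1],1.]); return -R.T@t,d
def onz(p,uv,z):
    c,d=ray(p,uv); return c+d*(z-c[2])/d[2]
def proj(p,X):
    R,t=cam(p); q=(np.array(p['mtx'])@(R@np.atleast_2d(X).T+t[:,None])).T; return q[:,:2]/q[:,2:]
def tri(obs):
    A=np.zeros((3,3));b=np.zeros(3)
    for p,uv in obs:
        c,d=ray(p,uv); d=d/np.linalg.norm(d); M=np.eye(3)-np.outer(d,d); A+=M;b+=M@c
    return np.linalg.solve(A,b)
def place(p,n,k=2):
    return [(np.array(r['location'])*[640,400],round(r['score'],2)) for r in env.place_of(p,n)[:k]]
E
python3 - <<'E'
from h import *
s=env.state(); print(np.round(s['orientation'],2),s['ee_pos'],s['width'],s['t'])
H=dict(fixture=0,fixture_nest=55,frame_hinge=69,frame_tab=None,marked=55,blank=35,bezel=35,cradle_a=0,cleaner=0,bar_end=0,set_pin=0,driver=0,spanner=0,bracket=0,vblock=0,jar=0)
P={}
for c in('scene','side'):
    P[c]=shot(c); cv2.imwrite(f'pics/{c}.png',P[c]['frame'])
    print(c, 'cam at',np.round(ray(P[c],(320,200))[0]))
    for n,z in H.items():
        for uv,sc in place(P[c],n,4 if n in('cradle_a','blank') else 1):
            print(n,np.round(uv),sc,np.round(onz(P[c],uv,z))[:2] if z is not None else '')
E
```

```text
pics
[[ 0.28 -0.96 -0.  ]
 [-0.96 -0.28  0.  ]
 [-0.    0.   -1.  ]] [ 184.91075746 -622.5303178   230.30120538] 85.49887510328193 0.0
scene cam at [ 1256. -1091.  1047.]
fixture [249. 271.] 0.81 [ 475. -332.]
fixture_nest [245. 254.] 0.91 [ 462. -328.]
frame_hinge [264. 269.] 0.95 [ 554. -355.]
frame_tab [266. 236.] 0.57 
marked [246. 256.] 0.71 [ 468. -332.]
blank [314. 226.] 0.93 [533. -92.]
blank [320. 281.] 0.85 [ 686. -275.]
blank [373. 254.] 0.83 [749. -96.]
bezel [312. 227.] 0.75 [ 532. -102.]
cradle_a [312. 238.] 0.82 [ 538. -109.]
cradle_a [367. 167.] 0.73 [463. 343.]
cradle_a [343. 197.] 0.63 [495. 130.]
cleaner [329. 218.] 0.56 [522.   6.]
bar_end [358. 180.] 0.71 [485. 248.]
set_pin [234. 330.] 0.69 [ 588. -516.]
driver [287. 205.] 0.62 [368. -23.]
spanner [376. 145.] 0.59 [407. 508.]
bracket [414. 157.] 0.8 [576. 512.]
vblock [232. 331.] 0.91 [ 585. -522.]
side cam at [329. 732. 989.]
fixture [360. 155.] 0.9 [ 480. -333.]
fixture_nest [363. 144.] 0.76 [ 473. -336.]
frame_hinge [344. 137.] 0.61 [ 544. -336.]
frame_tab [335.  89.] 0.58 
marked [365. 147.] 0.7 [ 465. -323.]
blank [329. 190.] 0.69 [ 535. -103.]
blank [272. 195.] 0.68 [707. -25.]
blank [308. 162.] 0.58 [ 644. -207.]
bezel [313. 243.] 0.75 [525. 116.]
cradle_a [312. 252.] 0.91 [524. 127.]
cradle_a [327. 196.] 0.82 [ 543. -102.]
cradle_a [311. 320.] 0.75 [461. 330.]
cleaner [323. 219.] 0.76 [529.  -6.]
bar_end [311. 282.] 0.73 [495. 223.]
set_pin [344. 173.] 0.5 [ 515. -229.]
driver [368. 225.] 0.68 [383. -25.]
spanner [303. 399.] 0.66 [422. 521.]
bracket [364. 147.] 0.65 [ 475. -382.]
vblock [343. 122.] 0.47 [ 589. -506.]
jar [387. 128.] 0.73 [ 411. -524.]
```

Run:
```python
import cv2,numpy as np
a=cv2.imread('pics/scene.png')[120:380,170:470];b=cv2.imread('pics/side.png')[60:400,200:470]
a=cv2.resize(a,None,fx=1.45,fy=1.45,interpolation=3); b=cv2.resize(b,None,fx=1.33,fy=1.33,interpolation=3)
c=np.zeros((max(a.shape[0],b.shape[0]),a.shape[1]+b.shape[1],3),np.uint8);c[:a.shape[0],:a.shape[1]]=a;c[:b.shape[0],a.shape[1]:]=b
print(c.shape);cv2.imwrite('pics/c1.png',c)
```

```text
(452, 794, 3)
```

View pics/c1.png

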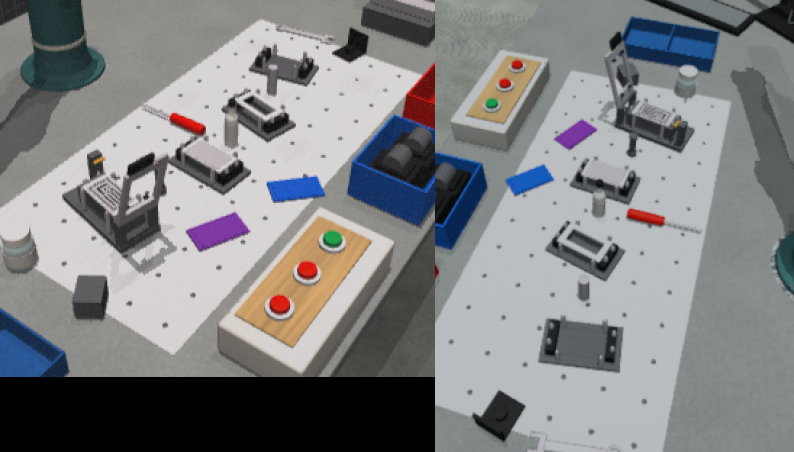

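The picture shows the fixture with the marked plate at about (245,255) in the scene image and its frame standing open. The blank's cradle is at (314,226), the bezel at (343,197) and the empty cradle at (367,167). The blue and purple plates are decoys lying loose. Next I'll take a closer look with the wrist camera.

```bash
cat >> h.py <<'E'
def go(xyz,xang=None):
    """tool-frame shift to reach world xyz of TCP, and spin so tool x points at xang deg (mod 180)"""
    s=env.state(); R=np.array(s['orientation']); d=R.T@(np.array(xyz)-s['ee_pos'])
    a=np.degrees(np.arctan2(R[1,0],R[0,0])); sp=None
    if xang is not None: sp=round(-((xang-a+90)%180-90),2)
    print('t',s['t'],'pos',np.round(s['ee_pos'],1),'xang',round(a,1),'shift',np.round(d,1),'spin',sp,'w',round(s['width'],1),'F',np.round(s['wrist_force'],1))
E
python3 - <<'E'
from h import *
p=shot('wrist'); print(np.round(p['T_tool_cam'],3),np.round(p['mtx']))
go([480,-335,330],-99)
E
```

```text
[[   1.      -0.      -0.       0.997]
 [   0.       0.959    0.283  -71.045]
 [   0.      -0.283    0.959 -140.948]
 [   0.       0.       0.       1.   ]] [[346.   0. 316.]
 [  0. 346. 202.]
 [  0.   0.   1.]]
t 1.75 pos [ 185.1 -623.1  231.3] xang -73.5 shift [-192.2 -364.7  -98.7] spin 25.54 w 85.6 F [-0.1  0.2 -0.2]
```

```bash
cat >> h.py <<'E'
def plan(xyz,xang=None,grip=85,step=55,pos=None,a0=None,full=False):
    """print rows to go straight to world xyz while tool x turns to xang (mod 180 unless full)"""
    s=env.state(); R=np.array(s['orientation']); p0=np.array(s['ee_pos'] if pos is None else pos)
    a=np.degrees(np.arctan2(R[1,0],R[0,0])) if a0 is None else a0
    dw=0 if xang is None else ((xang-a+180)%360-180 if full else (xang-a+90)%180-90)
    d=np.array(xyz)-p0; n=int(max(1,np.ceil(np.linalg.norm(d)/step),np.ceil(abs(dw)/10.3)))
    rows=[]
    for i in range(n):
        t=np.radians(a+dw*i/n); X=np.array([np.cos(t),np.sin(t)]); Y=np.array([X[1],-X[0]])
        rows.append([round(d[:2]@X/n,1),round(d[:2]@Y/n,1),round(-d[2]/n,1),round(-dw/n,2),grip])
    print('t',round(s['t'],2),'pos',np.round(s['ee_pos'],1),'a',round(a,1),'w',round(s['width'],1),'F',np.round(s['wrist_force'],1),'rows',n);print(str(rows).replace(' ',''))
E
python3 - <<'E'
from h import *
plan([430,-327,280],81,full=True)
E
```

```text
t 1.75 pos [ 185.1 -623.1  231.3] a -73.5 w 85.6 F [-0.1  0.2 -0.2] rows 15
[[np.float64(-14.3),np.float64(-21.3),np.float64(-3.2),np.float64(-10.3),85],[np.float64(-10.2),np.float64(-23.5),np.float64(-3.2),np.float64(-10.3),85],[np.float64(-5.9),np.float64(-24.9),np.float64(-3.2),np.float64(-10.3),85],[np.float64(-1.3),np.float64(-25.6),np.float64(-3.2),np.float64(-10.3),85],[np.float64(3.3),np.float64(-25.4),np.float64(-3.2),np.float64(-10.3),85],[np.float64(7.8),np.float64(-24.4),np.float64(-3.2),np.float64(-10.3),85],[np.float64(12.0),np.float64(-22.6),np.float64(-3.2),np.float64(-10.3),85],[np.float64(15.8),np.float64(-20.1),np.float64(-3.2),np.float64(-10.3),85],[np.float64(19.2),np.float64(-17.0),np.float64(-3.2),np.float64(-10.3),85],[np.float64(21.9),np.float64(-13.3),np.float64(-3.2),np.float64(-10.3),85],[np.float64(23.9),np.float64(-9.1),np.float64(-3.2),np.float64(-10.3),85],[np.float64(25.2),np.float64(-4.7),np.float64(-3.2),np.float64(-10.3),85],[np.float64(25.6),np.float64(-0.1),np.float64(-3.2),np.float64(-10.3),85],[np.float64(25.2),np.float64(4.4),np.float64(-3.2),np.float64(-10.3),85],[np.float64(24.0),np.float64(8.9),np.float64(-3.2),np.float64(-10.3),85]]
```

{"op": "drive_tool", "data": {
  "steps": [
    [-14,-21,-3,-10.3,85],
    [-10,-23.5,-3,-10.3,85],
    [-6,-25,-3,-10.3,85],
    [-1.5,-25.5,-3,-10.3,85],
    [3.5,-25.5,-3,-10.3,85],
    [8,-24.5,-3,-10.3,85],
    [12,-22.5,-3,-10.3,85],
    [16,-20,-3,-10.3,85],
    [19,-17,-3,-10.3,85],
    [22,-13,-3,-10.3,85],
    [24,-9,-3,-10.3,85],
    [25,-4.5,-3,-10.3,85],
    [25.5,0,-3,-10.3,85],
    [25,4.5,-3,-10.3,85],
    [24,9,-3,-10.3,85]
  ]
}}

```text
t: 3.62
ee_pos: [423.6, -312.2, 278.1]
orientation: [[0.072, 0.997, -0.0], [0.997, -0.072, -0.005], [-0.005, -0.0, -1.0]]
wrist_force: [0.1, -0.2, -0.1]
width: 84.9
```

```bash
sed -i 's/round(d\[:2\]@X\/n,1),round(d\[:2\]@Y\/n,1),round(-d\[2\]\/n,1),round(-dw\/n,2),grip/*[round(float(v),1) for v in (d[:2]@X\/n,d[:2]@Y\/n,-d[2]\/n,-dw\/n)],grip/' h.py
cat >> h.py <<'E'
def rect(p,name,z,k=0):
    """min-area rect of a network region, back-projected to height z: centre, long-axis yaw, sizes"""
    rs=env.cut_out(p,name); out=[]
    for r in rs[:k+1]:
        ct=max(cv2.findContours(r['region'].astype(np.uint8),0,1)[0],key=cv2.contourArea)[:,0,:]
        w=np.array([onz(p,q,z)[:2] for q in ct],np.float32); (c,sz,an)=cv2.minAreaRect(w)
        if sz[0]<sz[1]: an+=90; sz=sz[::-1]
        out.append((np.round(c,1).tolist(),round((an+90)%180-90,1),np.round(sz,1).tolist(),round(r['score'],2)))
    return out
E
python3 - <<'E'
from h import *
p=shot('wrist'); cv2.imwrite('pics/w1.png',p['frame']); s=p['st']
go([430,-327,280],81)
for n,z in dict(fixture=0,fixture_nest=55,frame_hinge=69,frame_tab=230,marked=55,set_pin=0,blank=35,cleaner=0).items():
    print(n,[(np.round(u),sc,np.round(onz(p,u,z),1)) for u,sc in place(p,n)])
print(rect(p,'marked',60),rect(p,'blank',40,1))
E
```

```text
t 3.675 pos [ 426.2 -308.6  278.8] xang 86.5 shift [-18.2   5.   -1.1] spin 5.46 w 85.2 F [2.7 3.3 1.3]
fixture [(array([564., 224.]), 0.16, array([525.7,  -4.3,   0. ]))]
fixture_nest []
frame_hinge [(array([291., 286.]), 0.76, array([ 550.8, -352.3,   69. ]))]
frame_tab [(array([567., 101.]), 0.37, array([ 361. , -177.7,  230. ]))]
marked [(array([304., 208.]), 0.88, array([ 464., -331.,   55.])), (array([288., 285.]), 0.36, array([ 557.4, -357.1,   55. ]))]
set_pin [(array([396., 214.]), 0.57, array([ 497.1, -218.4,    0. ]))]
blank [(array([378., 325.]), 0.95, array([ 634.9, -249.7,   35. ])), (array([500., 248.]), 0.72, array([ 536.2, -101.4,   35. ]))]
cleaner [(array([564., 223.]), 0.88, array([523.7,  -4. ,   0. ]))]
[([467.1, -333.3], -12.9, [111.4, 59.9], 0.84)] [([537.0, -104.5], -4.2, [112.1, 64.3], 0.82), ([635.9, -252.5], 63.8, [102.8, 58.3], 0.63)]
```

View pics/w1.png

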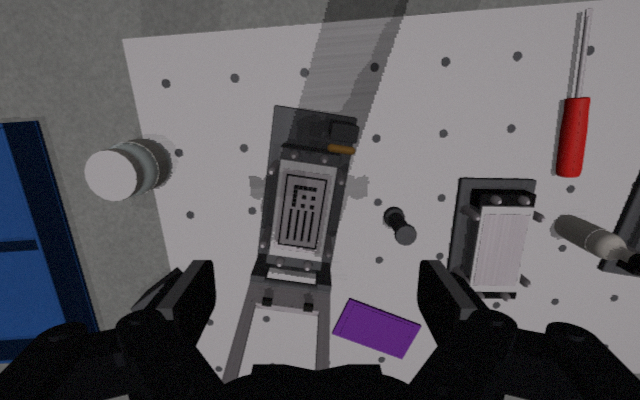

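The wrist view shows the marked plate at pixel (304,208), the hinge at (291,286), the blank at (500,248) and the set pin at (400,225). The plate's centre is (467,-333) with yaw -12.9. Its measured size is 111 x 60 mm, and the hinge lies 86 mm away on the same yaw, so they agree.

Run:
```python
from h import *
plan([467,-333,150],77.1)
```

```text
t 4.17 pos [ 422.8 -313.3  277.8] a 85.4 w 84.7 F [ 1.3 -0.3 -0.1] rows 3
[[-5.4,15.2,42.6,2.8,85],[-4.6,15.5,42.6,2.8,85],[-3.9,15.7,42.6,2.8,85]]
```

{"op": "drive_tool", "data": {
  "steps": [
    [-5.4,15,42,2.8,85],
    [-4.6,15.5,42,2.8,85],
    [-4,15.5,42,2.8,85],
    [0,0,0,0,85]
  ]
}}

```text
t: 4.68
ee_pos: [467.5, -337.2, 149.6]
orientation: [[0.233, 0.972, 0.0], [0.972, -0.233, -0.008], [-0.007, 0.002, -1.0]]
wrist_force: [-0.2, 1.1, 0.4]
width: 85.4
```

Run:
```python
from h import *
p=shot('wrist'); cv2.imwrite('pics/w2.png',p['frame'])
r=rect(p,'marked',60); print(r); c=r[0][0]
for n,z in dict(fixture_nest=55,marked=55,frame_hinge=69).items():
    print(n,[(np.round(u),sc,np.round(onz(p,u,z),1)) for u,sc in place(p,n,1)])
plan([*c,60],r[0][1]+90)
```

```text
[([466.8, -333.2], -12.8, [110.4, 60.2], 0.73)]
fixture_nest [(array([634., 213.]), 0.61, array([ 524.5, -120.7,   55. ]))]
marked [(array([325., 201.]), 0.67, array([ 465.1, -332.1,   55. ]))]
frame_hinge [(array([327., 321.]), 0.95, array([ 551.5, -350.9,   69. ]))]
t 4.92 pos [ 469.5 -338.5  154.8] a 76.5 w 84.7 F [ 0.1 -0.1 -0.3] rows 2
[[2.3,-1.9,47.4,-0.4,85],[2.3,-1.9,47.4,-0.4,85]]
```

View pics/w2.png

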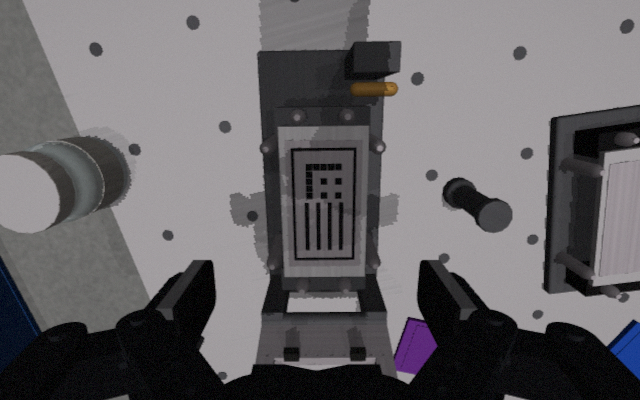

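The marked plate is centred at (325,205) between the open fingers at columns 190 and 440, with clear space beside its long sides. Lowering onto it.

{"op": "drive_tool", "data": {
  "steps": [
    [2,-1.5,40,-0.3,85],
    [2,-1.5,40,-0.3,85],
    [0,0,18,0,85]
  ]
}}

```text
t: 5.3
ee_pos: [471.4, -339.2, 62.1]
orientation: [[0.224, 0.974, 0.018], [0.974, -0.224, -0.024], [-0.02, 0.023, -1.0]]
wrist_force: [0.0, -0.5, 0.3]
width: 85.4
```

Run:
```python
from h import *
for i in range(3):
    p=shot('wrist')
    go([466.8,-333.2,34],77.2)
```

```text
t 5.35 pos [ 470.9 -338.9   60.6] xang 77.0 shift [ 5.2 -5.8 26.4] spin -0.18 w 84.7 F [-1.2  0.1 -0.7]
t 5.4 pos [ 471.3 -339.1   61.9] xang 77.0 shift [ 5.3 -6.3 27.6] spin -0.18 w 85.3 F [-0.1  0.3  0.4]
t 5.45 pos [ 472.1 -339.4   63. ] xang 77.0 shift [ 5.4 -7.2 28.7] spin -0.18 w 85.2 F [0.  0.1 0. ]
```

{"op": "drive_tool", "data": {
  "steps": [
    [5,-6,14,-0.2,85],
    [1,-1,12,0,85],
    [0,0,2,0,85]
  ]
}}

```text
t: 5.82
ee_pos: [468.5, -333.3, 36.1]
orientation: [[0.221, 0.975, 0.022], [0.975, -0.221, -0.027], [-0.022, 0.028, -0.999]]
wrist_force: [-0.4, 0.9, 0.4]
width: 85.0
```

Run:
```python
from h import *
p=shot('wrist');cv2.imwrite('pics/w3.png',p['frame'])
go([466.8,-333.2,34],77.2); print(np.round(p['st']['orientation'],3))
```

```text
t 5.875 pos [ 468.6 -333.4   36.2] xang 77.2 shift [-0.2 -1.9  2.1] spin 0.01 w 84.9 F [-0.2 -0.4 -0.9]
[[ 0.221  0.975  0.022]
 [ 0.975 -0.221 -0.027]
 [-0.022  0.028 -0.999]]
```

View pics/w3.png

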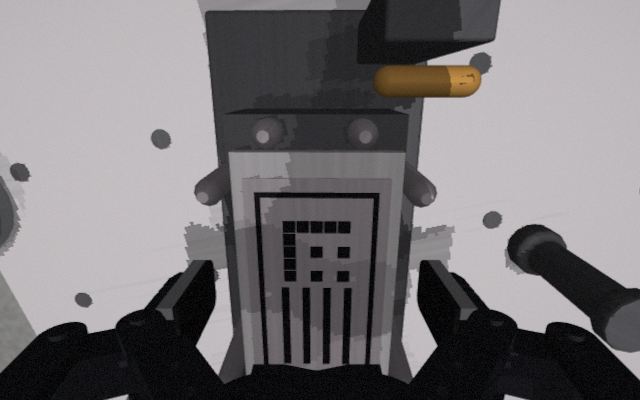

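The plate's edges, at columns 235 and 408, lie midway between the fingers at 213 and 420, and both pads are clear of the pins. Closing now.

{"op": "drive_tool", "data": {
  "steps": [
    [0,-1.5,3,0,85],
    [0,0,0,0,50],
    [0,0,0,0,50],
    [0,0,0,0,50],
    [0,0,0,0,50]
  ],
  "force": 45
}}

```text
t: 6.5
ee_pos: [467.8, -333.6, 33.9]
orientation: [[0.222, 0.975, 0.024], [0.975, -0.221, -0.028], [-0.022, 0.029, -0.999]]
wrist_force: [0.9, -0.5, -1.6]
width: 58.9
```

{"op": "drive_tool", "data": {
  "steps": [
    [0,0,-6,0,50],
    [0,0,-10,0,50],
    [0,0,-15,0,50],
    [0,0,-30,0,50],
    [0,0,-40,0,50],
    [0,0,-30,0,50]
  ]
}}

```text
t: 7.25
ee_pos: [463.7, -328.9, 170.2]
orientation: [[0.221, 0.975, 0.021], [0.975, -0.22, -0.026], [-0.021, 0.027, -0.999]]
wrist_force: [0.3, 0.1, -1.8]
width: 58.5
```

Run:
```python
from h import *
p=shot('wrist');cv2.imwrite('pics/w4.png',p['frame'])
s=p['st'];print(np.round(s['orientation'],3),s['ee_pos'],s['width'],s['wrist_force'],s['joints'])
print(rect(p,'marked',s['ee_pos'][2]+26))
p=shot('side'); print(rect(p,'cradle_a',0,3),place(p,'cradle_a',4))
```

```text
[[ 0.221  0.975  0.021]
 [ 0.975 -0.22  -0.026]
 [-0.021  0.027 -0.999]] [ 463.67610696 -328.8567117   170.22231165] 58.527322056929776 [ 0.29253352  0.10138795 -1.79490334] [ 58.95674286  26.86040675 -34.7824138  106.22947844  20.34820842
  51.14604793  91.83409132]
[([453.3, -327.1], -12.6, [91.3, 59.9], 0.83)]
[([484.3, -91.5], 48.8, [103.7, 76.6], 0.92), ([527.9, 112.8], -12.8, [165.5, 96.7], 0.69), ([466.9, 326.1], 9.2, [160.5, 102.9], 0.68)] [(array([311.488, 249.2  ]), 0.74), (array([312.32, 321.48]), 0.71), (array([325.312, 195.52 ]), 0.63)]
```

View pics/w4.png

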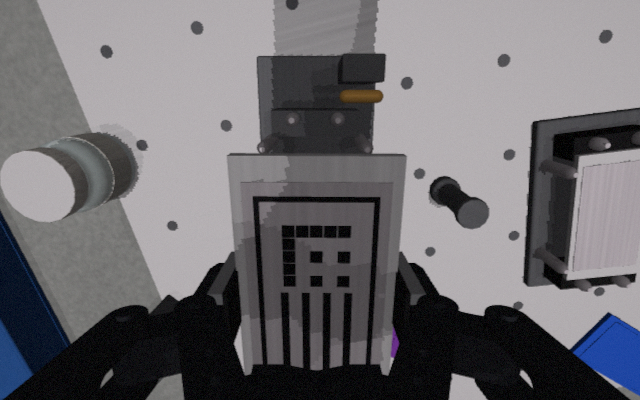

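The marked plate is held by its long edges. Its far edge shows at row 154 from column 228 to 406, which works out to x +1, y +1, underside about 20 mm behind the TCP. I'll carry it high toward cradle_b and look there.

Run:
```python
from h import *
plan([545,335,310],95,grip=50,step=56)
```

```text
t 7.5 pos [ 462.7 -328.8  167.4] a 77.2 w 58.8 F [-1.  -0.  -1.3] rows 13
[[51.2,-5.1,-11.0,-1.4,50],[51.3,-3.9,-11.0,-1.4,50],[51.4,-2.7,-11.0,-1.4,50],[51.4,-1.4,-11.0,-1.4,50],[51.5,-0.2,-11.0,-1.4,50],[51.4,1.0,-11.0,-1.4,50],[51.4,2.2,-11.0,-1.4,50],[51.3,3.5,-11.0,-1.4,50],[51.2,4.7,-11.0,-1.4,50],[51.1,5.9,-11.0,-1.4,50],[51.0,7.1,-11.0,-1.4,50],[50.8,8.3,-11.0,-1.4,50],[50.6,9.6,-11.0,-1.4,50]]
```

{"op": "drive_tool", "data": {
  "steps": [
    [25,-3,-11,-1.4,50],
    [51,-4,-11,-1.4,50],
    [51,-3,-11,-1.4,50],
    [51,-1.5,-11,-1.4,50],
    [51.5,0,-11,-1.4,50],
    [51.5,1,-11,-1.4,50],
    [51.5,2,-11,-1.4,50],
    [51,3.5,-11,-1.4,50],
    [51,5,-11,-1.4,50],
    [51,6,-11,-1.4,50],
    [51,7,-11,-1.4,50],
    [51,8,-11,-1.4,50],
    [40,9,-11,-1.4,50],
    [20,5,0,0,50],
    [0,0,0,0,50]
  ]
}}

```text
t: 9.38
ee_pos: [513.7, 361.0, 293.8]
orientation: [[-0.135, 0.991, -0.003], [0.991, 0.135, -0.019], [-0.018, -0.006, -1.0]]
wrist_force: [0.3, 1.2, -1.0]
width: 58.9
```

Run:
```python
from h import *
p=shot('wrist');cv2.imwrite('pics/w5.png',p['frame'])
s=p['st'];print(np.round(s['orientation'],3),s['ee_pos'],s['width'],s['wrist_force'])
print(rect(p,'cradle_b',5,1),[(u,sc,onz(p,u,0)) for u,sc in place(p,'cradle_b',2)])
```

```text
[[-0.135  0.991 -0.003]
 [ 0.991  0.135 -0.019]
 [-0.018 -0.006 -1.   ]] [513.67968831 360.95468533 293.80427545] 58.938068185375144 [ 0.2742483   1.16878033 -0.97086959]
[([526.9, 111.1], -13.6, [168.1, 97.9], 0.87), ([446.5, 325.2], 9.7, [122.5, 93.3], 0.79)] [(array([127.424, 143.52 ]), 0.72, array([524.54710029, 115.92552115,   0.        ])), (array([300.608, 122.08 ]), 0.64, array([468.6647798 , 329.17624766,   0.        ]))]
```

View pics/w5.png

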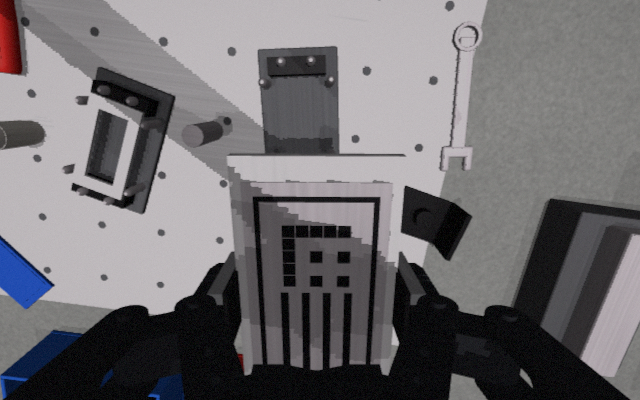

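Cradle_b is half hidden behind the held plate. Its base edge is at row 47, with pins near (280,62), (310,62), (264,83) and (329,81). I'll move out 45 mm so all of it shows, then fit its pose.

{"op": "drive_tool", "data": {
  "steps": [
    [-22,45,0,-1.9,50],
    [0,0,0,0,50]
  ]
}}

```text
t: 9.78
ee_pos: [564.6, 338.2, 294.4]
orientation: [[-0.162, 0.987, -0.001], [0.987, 0.162, -0.023], [-0.023, -0.005, -1.0]]
wrist_force: [-0.4, 0.5, -1.6]
width: 58.7
```

Run:
```python
from h import *
import pickle
p=shot('wrist');pickle.dump(p,open('w6.pkl','wb'))
s=p['st'];print(np.round(s['orientation'],3),s['ee_pos'],s['width'])
print(rect(p,'cradle_b',10,1))
cv2.imwrite('pics/w6.png',cv2.resize(p['frame'][0:180,210:410],None,fx=3,fy=3,interpolation=cv2.INTER_CUBIC))
```

```text
[[-0.162  0.987 -0.001]
 [ 0.987  0.162 -0.023]
 [-0.023 -0.005 -1.   ]] [564.62916605 338.23773281 294.39906569] 58.74492253789736
[([465.8, 329.3], 9.8, [161.8, 93.0], 0.97), ([525.4, 115.0], -13.3, [159.6, 95.4], 0.74)]
```

View pics/w6.png

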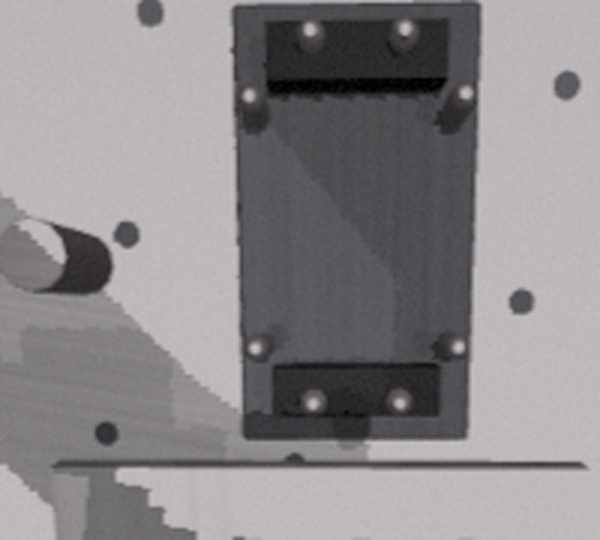

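All of cradle_b shows now: its base spans crop columns 235-480 and rows 5-437, with eight bright pin tips. Fitting its pose to the tips.

```bash
cat >> h.py <<'E'
from scipy.optimize import least_squares
PIN=np.array([[-62,-16],[-62,16],[-42,-37],[-42,37],[42,-37],[42,37],[62,-16],[62,16]],float)
def fitpins(p,px,z,x0,loc=PIN):
    def W(q):
        a=np.radians(q[2]); R=np.array([[np.cos(a),-np.sin(a)],[np.sin(a),np.cos(a)]])
        return np.c_[loc@R.T+q[:2],np.full(len(loc),z)]
    r=least_squares(lambda q:(proj(p,W(q))-px).ravel(),x0,loss='soft_l1'); return r.x,np.round((proj(p,W(r.x))-px),1).tolist()
E
python3 - <<'E'
from h import *
import pickle
p=pickle.load(open('w6.pkl','rb'))
px=np.array([(310,30),(405,30),(249,95),(466,93),(256,347),(458,346),(313,402),(400,401)])/3+[209.67,-.33]
for z in(48,46): print(fitpins(p,px,z,[466,329,9.8]))
q,_=fitpins(p,px,48,[466,329,9.8]); 
# held plate: far edge in this picture
print('edge px',[52/3+210,464/3],[587/3+210,464/3])
a=np.radians(q[2]); ux=np.array([np.cos(a),np.sin(a)])
plan([*(q[:2]-1.4*ux),110],q[2]+90,grip=50,step=50)
E
```

```text
(array([464.85381927, 328.61708242,   9.69318109]), [[-0.1, -0.6], [0.1, -1.0], [-0.1, -0.1], [0.2, -0.4], [-0.4, 0.5], [0.3, 0.4], [-0.0, 0.7], [-0.0, 0.9]])
(array([464.65782464, 328.61109347,   9.68825877]), [[0.0, -0.3], [0.1, -0.7], [0.1, 0.0], [-0.0, -0.2], [-0.3, 0.2], [0.2, 0.1], [0.0, 0.3], [-0.1, 0.5]])
edge px [227.33333333333334, 154.66666666666666] [405.66666666666663, 154.66666666666666]
t 9.88 pos [560.3 342.  295.4] a 99.7 w 58.5 F [-0.5  1.1 -0.7] rows 5
[[0.6,-19.6,37.1,-0.0,50],[0.6,-19.6,37.1,-0.0,50],[0.6,-19.6,37.1,-0.0,50],[0.6,-19.6,37.1,-0.0,50],[0.6,-19.6,37.1,-0.0,50]]
```

Run:
```python
from h import *
for i in range(4):
    p=shot('wrist'); s=p['st']; print(round(s['t'],3),np.round(s['ee_pos'],1),np.round(np.array(s['orientation'])[2],3),rect(p,'cradle_b',10)[0])
p=shot('side'); print(rect(p,'cradle_b',10,2))
plan([463.5,328.4,110],99.7,grip=50,step=50)
```

```text
9.875 [560.3 342.  295.4] [-0.02  -0.006 -1.   ] ([465.5, 329.2], 9.5, [159.4, 90.9], 0.73)
9.975 [559.5 343.2 295.9] [-0.02  -0.005 -1.   ] ([525.4, 114.3], -13.7, [161.0, 96.2], 0.92)
10.075 [559.5 343.5 296. ] [-0.02  -0.005 -1.   ] ([525.6, 114.3], -13.1, [159.0, 96.6], 0.78)
10.175 [559.7 343.6 296. ] [-0.02  -0.004 -1.   ] ([465.0, 329.0], 9.7, [158.6, 91.1], 0.97)
[([517.4, 119.2], -14.2, [145.2, 97.7], 0.97), ([496.3, -93.5], 80.3, [105.9, 80.7], 0.81), ([466.0, 329.9], 9.4, [155.0, 100.6], 0.55)]
t 10.38 pos [560.  343.6 295.8] a 99.8 w 59.0 F [-0.3  0.4 -0.7] rows 5
[[0.3,-19.5,37.2,0.0,50],[0.3,-19.5,37.2,0.0,50],[0.3,-19.5,37.2,0.0,50],[0.3,-19.5,37.2,0.0,50],[0.3,-19.5,37.2,0.0,50]]
```

{"op": "drive_tool", "data": {
  "steps": [
    [0,-20,40,0,50],
    [0,-20,40,0,50],
    [0,-20,40,0,50],
    [0,-20,40,0,50],
    [0,-17,40,0,50],
    [0,0,10,0,50],
    [0,0,0,0,50]
  ]
}}

```text
t: 11.25
ee_pos: [464.4, 324.5, 82.9]
orientation: [[-0.17, 0.985, 0.004], [0.985, 0.17, -0.016], [-0.016, 0.002, -1.0]]
wrist_force: [0.2, 0.1, -0.7]
width: 58.7
```

Run:
```python
from h import *
for i in range(4): p=shot('wrist')
print(np.round(p['st']['orientation'],3)); go([463.6,327.1,40],99.7)
```

```text
[[-0.169  0.986  0.006]
 [ 0.985  0.169 -0.015]
 [-0.015  0.003 -1.   ]]
t 11.45 pos [464.8 324.8  83.9] xang 99.7 shift [ 3.1 -1.  43.9] spin 0.05 w 58.4 F [ 0.1 -0.9 -1.2]
```

{"op": "drive_tool", "data": {
  "steps": [
    [3,-1,18,0,50],
    [0,0,16,0,50],
    [0,0,8,0,50],
    [0,0,0,0,50]
  ]
}}

```text
t: 11.95
ee_pos: [464.7, 327.3, 39.6]
orientation: [[-0.168, 0.986, 0.008], [0.986, 0.169, -0.014], [-0.015, 0.005, -1.0]]
wrist_force: [0.5, -0.4, -0.5]
width: 58.8
```

Run:
```python
from h import *
for i in range(3): p=shot('wrist')
print(np.round(p['st']['orientation'],3)); go([463.6,327.1,14],99.7)
```

```text
[[-0.168  0.986  0.009]
 [ 0.986  0.168 -0.013]
 [-0.015  0.006 -1.   ]]
t 12.1 pos [465.2 327.9  40.8] xang 99.7 shift [-0.1 -1.9 26.8] spin -0.01 w 58.7 F [ 0.6  0.2 -1.4]
```

{"op": "drive_tool", "data": {
  "steps": [
    [0,-2,5,0,50],
    [0,0,5,0,50],
    [0,0,4,0,50],
    [0,0,4,0,50]
  ]
}}

```text
t: 12.6
ee_pos: [464.0, 327.6, 22.7]
orientation: [[-0.168, 0.986, 0.011], [0.986, 0.168, -0.012], [-0.014, 0.009, -1.0]]
wrist_force: [-0.5, 0.2, -0.5]
width: 58.9
```

Run:
```python
from h import *
for i in range(2): p=shot('wrist')
go([463.6,327.1,14],99.7)
```

```text
t 12.7 pos [463.7 327.3  22.5] xang 99.7 shift [-0.1 -0.2  8.5] spin -0.03 w 59.0 F [-0.3 -0.6 -1.7]
```

{"op": "drive_tool", "data": {
  "steps": [
    [0,0,3,0,50],
    [0,0,2.5,0,50],
    [0,0,2,0,50],
    [0,0,1,0,50]
  ]
}}

```text
t: 13.2
ee_pos: [464.0, 327.4, 13.8]
orientation: [[-0.168, 0.986, 0.011], [0.986, 0.168, -0.012], [-0.014, 0.008, -1.0]]
wrist_force: [-2.2, -1.6, 8.0]
width: 58.6
```

{"op": "drive_tool", "data": {
  "steps": [
    [0,0,0,0,64],
    [0,0,0,0,70],
    [0,0,0,0,85],
    [0,0,0,0,85]
  ]
}}

```text
t: 13.7
ee_pos: [464.4, 327.8, 14.1]
orientation: [[-0.168, 0.986, 0.011], [0.986, 0.168, -0.012], [-0.013, 0.009, -1.0]]
wrist_force: [0.4, -0.1, -0.6]
width: 84.6
```

Run:
```python
from h import *
p=shot('wrist'); cv2.imwrite('pics/w7.png',p['frame']); go([463.6,327.1,14],99.7)
print(rect(p,'marked',40))
```

```text
t 13.75 pos [464.4 327.8  14.2] xang 99.7 shift [-0.5 -0.9  0.2] spin -0.03 w 84.5 F [0.6 0.4 0.6]
[]
```

View pics/w7.png

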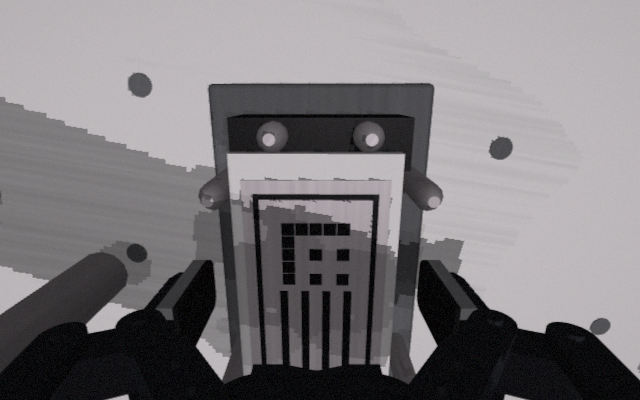

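The marked plate lies between the pins (tips at (268,138) and (372,138)) on the ledge, centred, with the fingers clear. I'll rise straight up, check the seating from above, then go to the blank.

{"op": "drive_tool", "data": {
  "steps": [
    [0,0,-10,0,85],
    [0,0,-30,0,85],
    [0,0,-50,0,85],
    [0,0,-60,0,85],
    [0,0,0,0,85]
  ]
}}

```text
t: 14.42
ee_pos: [462.3, 330.4, 170.6]
orientation: [[-0.169, 0.985, 0.011], [0.985, 0.169, -0.011], [-0.013, 0.009, -1.0]]
wrist_force: [-0.0, -0.1, -0.6]
width: 85.2
```

Run:
```python
from h import *
p=shot('wrist'); p=shot('wrist'); cv2.imwrite('pics/w8.png',p['frame']); print(rect(p,'marked',40),rect(p,'cradle_b',10), rect(p,'blank',40))
plan([537,-104.5,170],90-4.2,step=56)
```

```text
[([463.2, 326.9], 9.8, [109.3, 59.6], 0.74)] [([532.7, 110.8], -13.4, [181.2, 98.5], 0.67)] []
t 14.68 pos [459.8 327.1 164. ] a 99.7 w 85.0 F [ 0.5  0.1 -0.1] rows 8
[[-54.8,0.4,-0.7,1.7,85],[-54.8,2.1,-0.7,1.7,85],[-54.7,3.7,-0.7,1.7,85],[-54.5,5.4,-0.7,1.7,85],[-54.3,7.0,-0.7,1.7,85],[-54.1,8.7,-0.7,1.7,85],[-53.8,10.3,-0.7,1.7,85],[-53.5,12.0,-0.7,1.7,85]]
```

{"op": "drive_tool", "data": {
  "steps": [
    [-30,0,-1,1.7,85],
    [-55,2,-1,1.7,85],
    [-55,4,-1,1.7,85],
    [-54.5,5.5,-1,1.7,85],
    [-54,7,-1,1.7,85],
    [-54,8.5,-1,1.7,85],
    [-54,10,-1,1.7,85],
    [-54,12,-1,1.7,85],
    [-20,5,0,0,85],
    [0,0,0,0,85]
  ]
}}

```text
t: 15.92
ee_pos: [531.6, -114.3, 165.3]
orientation: [[0.072, 0.997, -0.022], [0.997, -0.072, -0.013], [-0.015, -0.021, -1.0]]
wrist_force: [-1.0, -0.2, 0.7]
width: 85.3
```

Run:
```python
from h import *
for i in range(3): p=shot('wrist')
cv2.imwrite('pics/w9.png',p['frame'])
r=rect(p,'blank',40,2); print(r,rect(p,'cradle_a',10,1)); print(np.round(p['st']['orientation'],3))
c=min(r,key=lambda v:np.hypot(v[0][0]-537,v[0][1]+104))
plan([*c[0],60],c[1]+90)
```

```text
[([685.6, -66.5], 46.3, [77.2, 54.8], 0.86), ([537.9, -102.9], -5.4, [109.7, 60.0], 0.76), ([652.6, -205.0], -26.9, [56.0, 40.8], 0.64)] [([525.9, 112.6], -13.6, [159.1, 106.1], 0.64), ([539.3, -100.8], -5.1, [163.4, 93.2], 0.55)]
[[ 0.068  0.997 -0.022]
 [ 0.998 -0.068 -0.013]
 [-0.014 -0.021 -1.   ]]
t 16.18 pos [ 532.1 -110.7  166.7] a 86.3 w 85.3 F [ 0.5 -0.   0. ] rows 2
[[4.1,2.6,53.3,0.8,85],[4.1,2.6,53.3,0.8,85]]
```

View pics/w9.png

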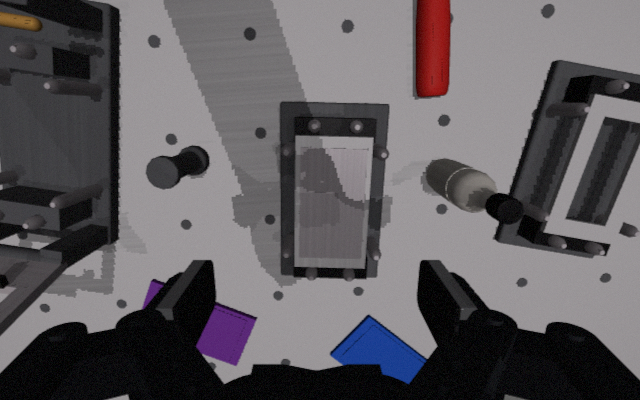

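The plain, unmarked blank is at pixel (335,205) in its dark cradle, and the blue and purple decoys lie off to the side below. Descending on the blank.

{"op": "drive_tool", "data": {
  "steps": [
    [4,3,40,0.8,85],
    [3,2,40,0.3,85],
    [0,0,24,0,85],
    [0,0,0,0,85]
  ]
}}

```text
t: 16.68
ee_pos: [537.2, -99.9, 61.5]
orientation: [[0.077, 0.997, -0.017], [0.997, -0.077, -0.013], [-0.015, -0.016, -1.0]]
wrist_force: [0.4, 0.9, 0.7]
width: 84.6
```

Run:
```python
from h import *
for i in range(3): p=shot('wrist')
r=rect(p,'blank',40,1); print(r); print(np.round(p['st']['orientation'],3))
go([537.9,-102.9,13.5],90-5.4)
```

```text
[([537.7, -102.8], -5.2, [109.4, 59.8], 0.93), ([626.4, -225.5], 86.5, [9.4, 2.9], 0.5)]
[[ 0.077  0.997 -0.013]
 [ 0.997 -0.077 -0.014]
 [-0.015 -0.012 -1.   ]]
t 16.875 pos [ 539.4 -101.1   64.1] xang 85.5 shift [-1.1 -0.8 50.7] spin 0.91 w 85.2 F [0.1 0.5 0.4]
```

{"op": "drive_tool", "data": {
  "steps": [
    [-1,-0.8,25,0.7,85],
    [0,0,18,0,85],
    [0,0,9,0,85],
    [0,0,0,0,85]
  ]
}}

```text
t: 17.38
ee_pos: [541.2, -103.7, 14.4]
orientation: [[0.092, 0.996, -0.004], [0.996, -0.092, -0.017], [-0.017, -0.002, -1.0]]
wrist_force: [-0.1, 0.3, 0.0]
width: 85.1
```

Run:
```python
from h import *
for i in range(2): p=shot('wrist')
go([537.8,-102.9,13.5],90-5.3)
```

```text
t 17.475 pos [ 541.6 -103.7   15.1] xang 84.7 shift [ 0.5 -3.9  1.6] spin 0.05 w 85.0 F [ 0.3 -0.5  0.9]
```

{"op": "drive_tool", "data": {
  "steps": [
    [0.5,-3.5,1.5,0,85],
    [0,0,0,0,85],
    [0,0,0,0,50],
    [0,0,0,0,50],
    [0,0,0,0,50],
    [0,0,0,0,50]
  ]
}}

```text
t: 18.23
ee_pos: [538.8, -102.9, 15.1]
orientation: [[0.092, 0.996, -0.001], [0.996, -0.092, -0.018], [-0.018, 0.001, -1.0]]
wrist_force: [-1.3, -0.5, -0.0]
width: 58.8
```

{"op": "drive_tool", "data": {
  "steps": [
    [0,0,-6,0,50],
    [0,0,-10,0,50],
    [0,0,-15,0,50],
    [0,0,-30,0,50],
    [0,0,-55,0,50],
    [0,0,-50,0,50],
    [0,0,0,0,50]
  ]
}}

```text
t: 19.1
ee_pos: [539.3, -99.3, 190.6]
orientation: [[0.09, 0.996, 0.001], [0.996, -0.09, -0.018], [-0.018, 0.003, -1.0]]
wrist_force: [-0.3, 0.7, -2.3]
width: 58.7
```

Run:
```python
from h import *
for i in range(3): p=shot('wrist')
s=p['st']; print(np.round(s['orientation'],3),np.round(s['ee_pos'],1),s['width'],np.round(s['wrist_force'],1))
rs=env.cut_out(p,'blank')
for r in rs[:2]:
    ys,xs=np.where(r['region']); print(r['score'],xs.min(),xs.max(),ys.min(),ys.max())
g=p['frame'].astype(int).sum(2)
for c in(270,316,360): print(c,g[145:165,c].tolist())
print(g[158,215:245].tolist(),g[158,390:420].tolist())
cv2.imwrite('pics/w10.png',p['frame'])
plan([460,-300,200],77.1,grip=50)
```

```text
[[ 0.091  0.996 -0.005]
 [ 0.996 -0.091 -0.017]
 [-0.018 -0.004 -1.   ]] [536.8 -99.7 186.8] 58.55894831443706 [-0.6 -0.2 -0.6]
0.93 141 241 265 343
0.61 229 404 151 374
270 [163, 122, 117, 124, 139, 150, 186, 237, 403, 401, 405, 405, 409, 403, 407, 403, 399, 396, 403, 403]
316 [120, 109, 136, 118, 131, 145, 172, 207, 287, 314, 320, 316, 315, 314, 322, 324, 317, 321, 321, 317]
360 [159, 152, 190, 227, 221, 214, 209, 277, 461, 534, 525, 523, 525, 527, 526, 527, 528, 527, 523, 531]
[525, 520, 524, 523, 531, 531, 529, 519, 517, 525, 520, 521, 523, 494, 432, 393, 400, 396, 400, 400, 401, 399, 410, 402, 409, 398, 406, 397, 404, 405] [527, 528, 524, 530, 524, 529, 525, 517, 527, 526, 529, 520, 524, 535, 437, 288, 281, 249, 187, 177, 178, 163, 160, 165, 168, 170, 167, 174, 168, 167]
t 19.3 pos [535.8 -99.6 184.9] a 84.8 w 58.8 F [ 0.3 -0.3 -1.5] rows 4
[[-51.6,-14.3,-3.8,1.9,50],[-52.1,-12.6,-3.8,1.9,50],[-52.5,-10.8,-3.8,1.9,50],[-52.8,-9.1,-3.8,1.9,50]]
```

Run:
```python
from h import *
plan([560,-354.5,302],77.2,grip=50)
```

```text
t 19.3 pos [535.8 -99.6 184.9] a 84.8 w 58.8 F [ 0.3 -0.3 -1.5] rows 6
[[-41.9,7.9,-19.5,1.3,50],[-41.8,8.8,-19.5,1.3,50],[-41.6,9.7,-19.5,1.3,50],[-41.3,10.6,-19.5,1.3,50],[-41.1,11.5,-19.5,1.3,50],[-40.8,12.4,-19.5,1.3,50]]
```

{"op": "drive_tool", "data": {
  "steps": [
    [-20,4,-40,1.3,50],
    [-42,9,-40,1.3,50],
    [-42,9.5,-30,1.3,50],
    [-42,10,-8,1.3,50],
    [-42,11,0,1.3,50],
    [-42,12,0,1.3,50],
    [-20,5,0,0,50],
    [0,0,0,0,50]
  ]
}}

```text
t: 20.3
ee_pos: [553.4, -358.4, 295.0]
orientation: [[0.222, 0.975, -0.03], [0.975, -0.222, -0.003], [-0.01, -0.029, -1.0]]
wrist_force: [0.4, 0.3, -1.1]
width: 58.9
```

Run:
```python
from h import *
import pickle
for i in range(3): p=shot('wrist')
pickle.dump(p,open('w11.pkl','wb'))
s=p['st'];print(np.round(s['orientation'],3),np.round(s['ee_pos'],1),s['width'])
q=[466.8,-333.2,-12.8]; a=np.radians(q[2]); R=np.array([[np.cos(a),-np.sin(a)],[np.sin(a),np.cos(a)]])
px=proj(p,np.c_[PIN@R.T+q[:2],np.full(8,68)]); print(np.round(px,1).tolist())
lo=np.maximum(px.min(0).astype(int)-40,0); hi=px.max(0).astype(int)+40; f=3; print(lo)
cv2.imwrite('pics/w11.png',cv2.resize(p['frame'][lo[1]:min(hi[1],200),lo[0]:hi[0]],None,fx=f,fy=f,interpolation=2))
for n,z in dict(frame_hinge=69,fixture_nest=55).items(): print(n,[(u,sc,np.round(onz(p,u,z),1)) for u,sc in place(p,n,1)])
print(place(p,'frame_tab',2))
```

```text
[[ 0.219  0.975 -0.029]
 [ 0.976 -0.219 -0.003]
 [-0.009 -0.028 -1.   ]] [ 554.1 -356.   295.7] 58.79404835584404
[[306.7, 21.7], [339.5, 21.7], [285.5, 43.9], [360.4, 44.0], [287.1, 130.5], [357.6, 130.7], [307.2, 149.7], [337.2, 149.8]]
[245   0]
frame_hinge []
fixture_nest [(array([322.88,  88.6 ]), 0.9, array([ 466.1, -332.6,   55. ]))]
[(array([419.008,  94.2  ]), 0.47)]
```

View pics/w11.png

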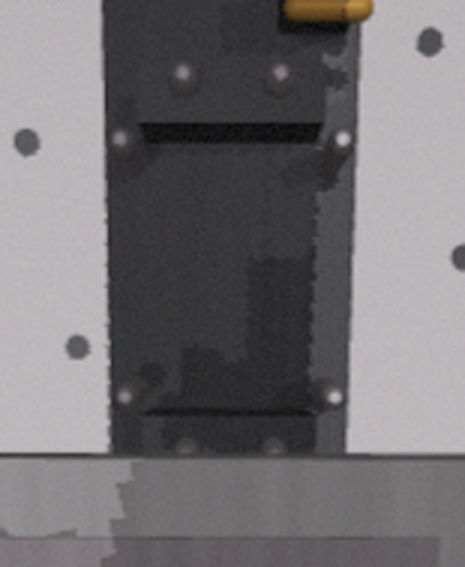

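The nest is empty, with pins at crop positions (183,72), (281,72), (120,138), (343,139), (125,397) and (335,396). Fitting these.

Run:
```python
from h import *
import pickle
p=pickle.load(open('w11.pkl','rb'))
px=np.array([(183,72),(281,72),(120,138),(343,139),(125,397),(335,396)])/3+[244.67,-.33]
for z in(68,66): print(fitpins(p,px,z,[466.8,-333.2,-12.8],PIN[:6]))
g=p['frame'].astype(int).sum(2)
for c in(270,316,360): print(c,g[147:160,c].tolist())
print(g[162,222:236].tolist(),g[162,398:412].tolist())
q=fitpins(p,px,68,[466.8,-333.2,-12.8],PIN[:6])[0]; a=np.radians(q[2]); ux=np.array([np.cos(a),np.sin(a)]); uy=np.array([-ux[1],ux[0]])
t=q[:2]-1.4*ux-1.2*uy; print(t)
plan([*t,200],q[2]+90,grip=50,step=50)
```

```text
(array([ 468.12599211, -334.580293  ,  -12.76642993]), [[-0.1, -0.1], [0.0, -0.1], [-0.2, 0.0], [0.2, -0.3], [-0.2, 0.1], [0.2, 0.6]])
(array([ 467.86716132, -334.50856737,  -12.76027901]), [[-0.0, 0.1], [-0.1, 0.1], [0.0, 0.1], [0.0, -0.2], [0.0, -0.3], [0.0, 0.2]])
270 [558, 559, 556, 505, 191, 249, 385, 427, 422, 429, 425, 424, 429]
316 [140, 141, 155, 175, 181, 216, 316, 331, 331, 342, 333, 334, 341]
360 [402, 398, 409, 395, 229, 209, 276, 331, 332, 327, 339, 334, 325]
[555, 558, 557, 549, 559, 563, 544, 477, 408, 417, 421, 424, 428, 437] [342, 332, 340, 338, 338, 373, 473, 553, 558, 559, 564, 555, 558, 556]
[ 466.49542899 -335.44125984]
t 20.6 pos [ 554.6 -356.1  297.3] a 77.4 w 58.6 F [ 0.1  0.9 -1.9] rows 3
[[0.3,-30.2,32.4,0.1,50],[0.3,-30.2,32.4,0.1,50],[0.3,-30.2,32.4,0.1,50]]
```

{"op": "drive_tool", "data": {
  "steps": [
    [0,-35,0,0,50],
    [0,-45,10,0,50],
    [0,-10,50,0,50],
    [0,0,55,0,50],
    [0,0,45,0,50],
    [0,0,20,0,50],
    [0,0,0,0,50]
  ]
}}

```text
t: 21.48
ee_pos: [462.8, -332.3, 119.6]
orientation: [[0.209, 0.978, -0.021], [0.978, -0.209, -0.012], [-0.016, -0.018, -1.0]]
wrist_force: [0.7, 0.2, -0.3]
width: 58.4
```

Run:
```python
from h import *
for i in range(4): p=shot('wrist')
print(np.round(p['st']['orientation'],3)); go([466.2,-335.4,60],77.2)
```

```text
[[ 0.21   0.978 -0.017]
 [ 0.978 -0.21  -0.015]
 [-0.018 -0.014 -1.   ]]
t 21.675 pos [ 464.5 -333.7  122.1] xang 77.9 shift [-0.1  2.9 62.1] spin 0.68 w 58.7 F [-0.3 -0.1 -1.2]
```

{"op": "drive_tool", "data": {
  "steps": [
    [0,2.5,28,0.7,50],
    [0,0,22,0,50],
    [0,0,10,0,50],
    [0,0,0,0,50]
  ]
}}

```text
t: 22.18
ee_pos: [469.6, -337.8, 66.3]
orientation: [[0.223, 0.975, -0.009], [0.974, -0.223, -0.022], [-0.024, -0.004, -1.0]]
wrist_force: [0.3, 0.4, -0.5]
width: 58.6
```

Run:
```python
from h import *
for i in range(3): p=shot('wrist')
print(np.round(p['st']['orientation'],3)); go([466.4,-335.3,34.5],77.2)
```

```text
[[ 0.223  0.975 -0.008]
 [ 0.974 -0.223 -0.023]
 [-0.024 -0.002 -1.   ]]
t 22.325 pos [ 470.1 -338.    67. ] xang 77.1 shift [ 2.6 -4.1 32.5] spin -0.1 w 58.8 F [ 0.1 -0.1 -0.3]
```

{"op": "drive_tool", "data": {
  "steps": [
    [2,-4,6,0,50],
    [0,0,5,0,50],
    [0,0,0,0,50]
  ]
}}

```text
t: 22.7
ee_pos: [466.7, -335.6, 56.5]
orientation: [[0.223, 0.975, -0.006], [0.974, -0.224, -0.024], [-0.025, -0.001, -1.0]]
wrist_force: [0.6, 0.6, -1.7]
width: 58.5
```

Run:
```python
from h import *
for i in range(3): p=shot('wrist')
print(np.round(p['st']['orientation'],3)); go([466.4,-335.8,34.5],77.2)
```

```text
[[ 0.223  0.975 -0.006]
 [ 0.974 -0.223 -0.024]
 [-0.025 -0.    -1.   ]]
t 22.85 pos [ 467.  -335.7   56.9] xang 77.1 shift [ 0.3 -0.6 22.4] spin -0.11 w 58.8 F [-0.1 -0.5 -1. ]
```

{"op": "drive_tool", "data": {
  "steps": [
    [1,-0.4,5,0,50],
    [0,0,5,0,50],
    [0,0,4,0,50],
    [0,0,3,0,50]
  ]
}}

```text
t: 23.35
ee_pos: [466.9, -335.1, 38.8]
orientation: [[0.223, 0.975, -0.005], [0.974, -0.224, -0.025], [-0.025, 0.0, -1.0]]
wrist_force: [-0.2, 0.4, -0.8]
width: 58.7
```

Run:
```python
from h import *
for i in range(2): p=shot('wrist')
print(np.round(p['st']['orientation'],3)); go([466.6,-334.8,34.5],77.2)
```

```text
[[ 0.223  0.975 -0.006]
 [ 0.974 -0.224 -0.024]
 [-0.025 -0.    -1.   ]]
t 23.45 pos [ 466.8 -335.    38.7] xang 77.1 shift [ 0.3 -0.2  4.2] spin -0.11 w 58.7 F [ 0.1 -0.  -1.5]
```

{"op": "drive_tool", "data": {
  "steps": [
    [0,0,2,0,50],
    [0,0,1.5,0,50],
    [0,0,1,0,50]
  ]
}}

```text
t: 23.82
ee_pos: [467.0, -335.2, 35.1]
orientation: [[0.224, 0.975, -0.006], [0.974, -0.224, -0.025], [-0.026, -0.0, -1.0]]
wrist_force: [-5.3, 1.7, 14.5]
width: 58.5
```

{"op": "drive_tool", "data": {
  "steps": [
    [0,0,0,0,64],
    [0,0,0,0,70],
    [0,0,0,0,85],
    [0,0,0,0,85],
    [0,0,-10,0,85],
    [0,0,-30,0,85],
    [0,0,-50,0,85],
    [0,0,-40,0,85],
    [0,0,0,0,85]
  ]
}}

```text
t: 24.95
ee_pos: [468.5, -331.6, 171.3]
orientation: [[0.223, 0.975, -0.004], [0.975, -0.223, -0.026], [-0.026, 0.001, -1.0]]
wrist_force: [1.1, 0.2, -1.0]
width: 84.9
```

Run:
```python
from h import *
for i in range(3): p=shot('wrist')
cv2.imwrite('pics/w12.png',p['frame'][60:340,150:560]); print(rect(p,'blank',60),np.round(p['st']['ee_pos'],1),np.round(p['st']['orientation'],3))
h=[(u,sc,np.round(onz(p,u,69),1)) for u,sc in place(p,'frame_hinge',1)]; print(h)
obs=[]
for c in('scene','side'):
    q=shot(c); r=place(q,'frame_tab',2); print(c,r); obs.append((q,r[0][0]))
T=tri(obs); print('tab',T,[proj(q,T)-u for q,u in obs])
```

```text
[([644.8, -107.2], 34.2, [62.2, 26.1], 0.96)] [ 466.5 -331.   168. ] [[ 0.223  0.975 -0.009]
 [ 0.975 -0.223 -0.022]
 [-0.024 -0.004 -1.   ]]
[(array([316.288, 310.48 ]), 0.86, array([ 551.2, -353.9,   69. ]))]
scene [(array([266.816, 238.72 ]), 0.75)]
side [(array([334.784,  88.52 ]), 0.68)]
tab [ 603.62930351 -389.59461163  227.48690034] [array([[-0.67432719, -0.24380685]]), array([[-0.47916491,  0.18193147]])]
```

View pics/w12.png

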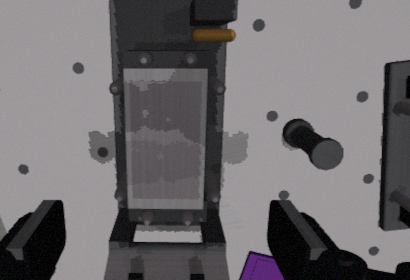

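The blank sits level between all the pins of the nest, at about (165,140) in the crop. Network points triangulate the tab at z = 227, which gives a frame angle of about 1.88. I'll go over the frame with closed fingers to its outer side.

{"op": "drive_tool", "data": {
  "steps": [
    [0,0,-50,0,60],
    [0,0,-50,0,30],
    [0,0,-45,0,0],
    [0,50,0,0,0],
    [-6,50,0,0,0],
    [-6,50,0,0,0],
    [-6,45,0,0,0],
    [0,0,0,0,0]
  ]
}}

```text
t: 26.4
ee_pos: [657.7, -391.4, 309.4]
orientation: [[0.225, 0.974, -0.017], [0.974, -0.226, -0.017], [-0.021, -0.013, -1.0]]
wrist_force: [-0.9, 0.0, -1.3]
width: 0.1
```

```bash
cat >> h.py <<'E'
C=np.array([468,-334.2]); A=np.radians(-12.77); UX=np.array([np.cos(A),np.sin(A)]); UY=np.array([-UX[1],UX[0]])
def fx(x,y,z,grip=0,step=40):
    s=env.state(); d=np.array(s['ee_pos']); print('fix frame',np.round([(d[:2]-C)@UX,(d[:2]-C)@UY,d[2]],1),'tilt',np.round(np.array(s['orientation'])[2],3))
    plan([*(C+x*UX+y*UY),z],77.2,grip=grip,step=step)
E
python3 - <<'E'
from h import *
for i in range(3): p=shot('wrist')
fx(190,-18,228)
E
```

```text
fix frame [195.2 -14.4 312.2] tilt [-0.023 -0.012 -1.   ]
t 26.55 pos [ 655.2 -391.4  312.2] a 76.9 w -0.2 F [-0.6 -1.4  1.7] rows 3
[[-1.2,-1.7,28.1,-0.1,0],[-1.2,-1.7,28.1,-0.1,0],[-1.2,-1.7,28.1,-0.1,0]]
```

{"op": "drive_tool", "data": {
  "steps": [
    [-1,-1,35,0,0],
    [-1,-1,35,0,0],
    [-1,0,12,0,0],
    [0,-15,0,0,0],
    [0,-12,0,0,0],
    [0,-10,0,0,0]
  ]
}}

```text
t: 27.3
ee_pos: [611.7, -388.3, 236.4]
orientation: [[0.228, 0.974, -0.01], [0.973, -0.228, -0.027], [-0.028, -0.003, -1.0]]
wrist_force: [1.7, -0.1, 2.9]
width: -0.3
```

Run:
```python
from h import *
s=env.state(); fx(108,-18,241)
```

```text
fix frame [152.1 -21.  236.4] tilt [-0.028 -0.003 -1.   ]
t 27.3 pos [ 611.7 -388.3  236.4] a 76.8 w -0.3 F [ 1.7 -0.1  2.9] rows 2
[[1.4,-22.1,-2.3,-0.2,0],[1.4,-22.1,-2.3,-0.2,0]]
```

{"op": "drive_tool", "data": {
  "steps": [
    [1,-22,-1,0,0],
    [1,-22,-1,0,0],
    [0,-18,0,0,0],
    [0,-18,1,0,0]
  ]
}}

```text
t: 27.8
ee_pos: [535.7, -369.1, 243.3]
orientation: [[0.228, 0.974, 0.005], [0.973, -0.228, -0.035], [-0.033, 0.012, -0.999]]
wrist_force: [2.4, -0.4, -1.9]
width: 0.1
```

Run:
```python
from h import *
fx(40,-18,232); q=shot('side'); print(place(q,'frame_tab',1)); q2=shot('scene'); r=place(q2,'frame_tab',1); print(r)
try:
    T=tri([(q,place(q,'frame_tab',1)[0][0]),(q2,r[0][0])]); print(T,(T[:2]-C)@UX)
except Exception as e: print(e)
```

```text
fix frame [ 73.7 -19.1 243.3] tilt [-0.033  0.012 -0.999]
t 27.8 pos [ 535.7 -369.1  243.3] a 76.8 w 0.1 F [ 2.4 -0.4 -1.9] rows 1
[[0.8,-33.7,11.3,-0.4,0]]
[(array([356.288,  91.52 ]), 0.96)]
[(array([248.896, 217.   ]), 0.87)]
[ 525.27912549 -366.80656432  245.03055197] 63.06962496711693
```

{"op": "drive_tool", "data": {
  "steps": [
    [0,-16,6,0,0],
    [0,-17,6,0,0],
    [0,-16,7,0,0],
    [0,-15,8,0,0]
  ]
}}

```text
t: 28.55
ee_pos: [479.9, -355.7, 217.0]
orientation: [[0.226, 0.974, 0.014], [0.974, -0.225, -0.036], [-0.032, 0.021, -0.999]]
wrist_force: [0.3, 0.6, 1.2]
width: -0.2
```

Run:
```python
from h import *
fx(-19,-18,198)
```

```text
fix frame [ 16.3 -18.4 217. ] tilt [-0.032  0.021 -0.999]
t 28.55 pos [ 479.9 -355.7  217. ] a 77.0 w -0.2 F [0.3 0.6 1.2] rows 2
[[0.1,-17.7,9.5,-0.1,0],[0.1,-17.7,9.5,-0.1,0]]
```

{"op": "drive_tool", "data": {
  "steps": [
    [0,-16,9,0,0],
    [0,-15,11,0,0],
    [0,-13,12,0,0],
    [0,-11,13,0,0]
  ]
}}

```text
t: 29.05
ee_pos: [429.8, -345.0, 170.9]
orientation: [[0.224, 0.974, 0.02], [0.974, -0.223, -0.038], [-0.032, 0.028, -0.999]]
wrist_force: [-0.7, -0.0, 0.5]
width: -0.0
```

Run:
```python
from h import *
fx(-60,-18,143)
```

```text
fix frame [-34.8 -18.9 170.9] tilt [-0.032  0.028 -0.999]
t 29.05 pos [ 429.8 -345.   170.9] a 77.1 w -0.0 F [-0.7 -0.   0.5] rows 1
[[0.9,-25.2,27.9,-0.1,0]]
```

{"op": "drive_tool", "data": {
  "steps": [
    [0,-13,12,0,0],
    [0,-10,14,0,0],
    [0,-6,14,0,0],
    [0,-3,12,0,0]
  ]
}}

```text
t: 29.55
ee_pos: [397.4, -339.2, 114.1]
orientation: [[0.223, 0.975, 0.02], [0.974, -0.223, -0.037], [-0.031, 0.027, -0.999]]
wrist_force: [0.4, 1.1, 0.5]
width: 0.2
```

Run:
```python
from h import *
fx(-75,-18,92)
obs=[]
for c in('side','scene'):
    q=shot(c); r=place(q,'frame_tab',1); print(r); obs.append((q,r[0][0]))
T=tri(obs); print(T,(T[:2]-C)@UX,(T[:2]-C)@UY)
```

```text
fix frame [-67.8 -20.4 114.1] tilt [-0.031  0.027 -0.999]
t 29.55 pos [ 397.4 -339.2  114.1] a 77.1 w 0.2 F [0.4 1.1 0.5] rows 1
[[2.4,-7.2,22.1,-0.1,0]]
[(array([389.632, 140.32 ]), 0.73)]
[(array([225.024, 230.6  ]), 0.78)]
[ 384.11727261 -325.69566061  103.35606428] -83.68768799373686 -10.247273803007683
```

{"op": "drive_tool", "data": {
  "steps": [
    [0,-6,9,0,0],
    [0,-5,8,0,0],
    [0,-2,5,0,0],
    [0,0,4,0,0]
  ]
}}

```text
t: 30.25
ee_pos: [386.7, -337.8, 88.9]
orientation: [[0.223, 0.975, 0.022], [0.974, -0.222, -0.039], [-0.033, 0.03, -0.999]]
wrist_force: [-6.6, 4.5, 23.6]
width: -0.1
```

{"op": "drive_tool", "data": {
  "steps": [
    [0,0,4,0,0],
    [0,0,4,0,0]
  ]
}}

```text
t: 30.5
ee_pos: [386.0, -337.6, 82.0]
orientation: [[0.223, 0.975, 0.019], [0.974, -0.222, -0.04], [-0.035, 0.027, -0.999]]
wrist_force: [-1.6, 1.2, 4.3]
width: -0.4
```

{"op": "drive_tool", "data": {
  "steps": [
    [0,0,3,0,0],
    [0,0,3,0,0],
    [0,0,2,0,0]
  ]
}}

```text
t: 30.88
ee_pos: [386.2, -337.9, 76.5]
orientation: [[0.223, 0.975, 0.016], [0.974, -0.222, -0.042], [-0.038, 0.025, -0.999]]
wrist_force: [-8.9, 7.2, 35.9]
width: -0.0
```

It stopped hard at z 76.5 with 36 N, against an expected 77 when shut. Retreating to verify.

{"op": "drive_tool", "data": {
  "steps": [
    [0,0,-8,0,0],
    [0,0,-40,0,0],
    [0,0,-60,0,0],
    [0,-30,-60,0,0],
    [0,-20,-20,0,0],
    [0,0,0,0,0]
  ]
}}

```text
t: 31.62
ee_pos: [336.5, -320.2, 263.7]
orientation: [[0.223, 0.975, 0.017], [0.974, -0.222, -0.043], [-0.038, 0.026, -0.999]]
wrist_force: [-1.5, 0.5, -0.1]
width: -0.4
```

Run:
```python
from h import *
obs=[];ims=[]
for c,(a,b,d,e) in dict(wrist=(0,400,140,500),side=(60,380,240,440),scene=(130,330,180,420)).items():
    for i in range(3 if c=='wrist' else 1): q=shot(c)
    r=place(q,'frame_tab',1); print(c,r)
    if r: obs.append((q,r[0][0]))
    if c=='wrist': print(rect(q,'blank',60))
    im=q['frame'][a:b,d:e]; ims.append(cv2.resize(im,(int(im.shape[1]*360/im.shape[0]),360)))
T=tri(obs[-2:]); print(T,(T[:2]-C)@UX,(T[:2]-C)@UY); print(env.state()['ee_pos'],env.state()['t'])
I=np.hstack(ims); s=min(1,800/I.shape[1]); cv2.imwrite('pics/fin.png',cv2.resize(I,None,fx=s,fy=s))
```

```text
wrist [(array([320.896, 219.4  ]), 0.55)]
[([645.5, -76.4], 48.3, [98.4, 21.8], 0.72)]
side [(array([387.968, 146.08 ]), 0.78)]
scene [(array([223.104, 237.68 ]), 0.82)]
[ 382.40031017 -329.89902451   76.22428099] -84.43307910657944 -14.726182174118723
[ 337.27455828 -318.89492226  261.63628463] 32.075
```

View pics/fin.png

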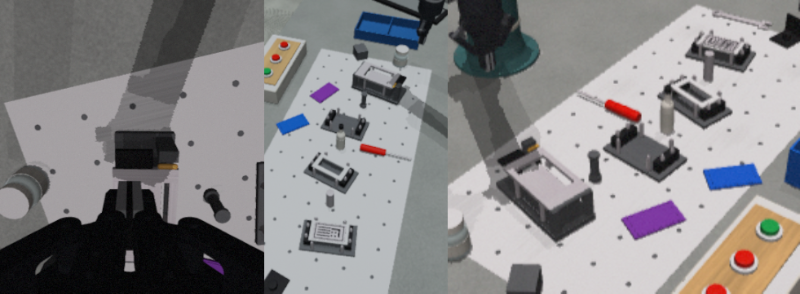

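The final picture shows the frame shut level over the blank. The marked plate lies in cradle_b and all the bystanders are standing. The tab triangulates to z = 76.2 mm, against 77 when shut.

```bash
python3 -c "
from h import *
print(env.finish_job())"
```

```text
the job is handed in; nothing more can be done
None
```

The changeover is done and handed in at about 32 s, well inside the 72 s limit. The hand-in gave no verdict.

- **Marked plate:** I lifted it out by its long edges and set it down in cradle_b, with about 8 N at contact. It sits between the pins at the ledge height. Its measured centre is about 2 mm from the fitted cradle centre, roughly the play the pins allow.
- **Blank:** I seated it in the fixture with about 15 N at contact. The TCP height at contact was 35.1 mm, against 35 mm expected, and the picture showed the plate level between the pins.
- **Hold-down frame:** I swung it over and pressed the tab. The force rose to 24 N, dropped to 4 N as the catch let go, then the frame stopped hard at z 76.5 mm with 36 N. After I let go, the tab measured z 76.2 mm, against about 77 mm when fully shut.
- **Everything else:** The bezel and the bystanders that show in the last pictures look unmoved and upright. I checked them by eye only.

**Checks that failed or disagreed:**
- The network did not find the blank inside the fixture, so its seating was judged from contact height and the pictures.
- Sideways, the fixture measured up to about 2 mm differently by different methods. I aimed between the readings.
- The tool tilted by up to about 2° during the moves.

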